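# Share out the scones and start the warming plate

## Task

Deal the scones from the board into the blue and the yellow tin in rounds: one onto the first paper round of each tin (nearest the robot), then one onto the second of each, then, only if there are enough for both, onto the third of each, so that both tins hold the same number; a scone left over goes onto the saucer. Then lift the red heat slide out of its notch, move it along and drop it fully into the notch beside the green dot, and last press the orange start button fully down and let it come up. All scones lie flat, and everything else stays where it stands.

Things in the scene. Friction and masses are not known exactly. Their poses are not given: they have to be found in the camera images.
- scone1: one of the scones: pale golden disc 46 mm across, 26 mm tall, browner on top, 30 to 65 g; origin at the centre of its underside, z up. They start on a fixed wooden board, 230 mm square, 18 mm thick, about 72 mm apart. Some are absent (None)
- scone2: one of the scones: pale golden disc 46 mm across, 26 mm tall, browner on top, 30 to 65 g; origin at the centre of its underside, z up. They start on a fixed wooden board, 230 mm square, 18 mm thick, about 72 mm apart. Some are absent (None)
- scone3: one of the scones: pale golden disc 46 mm across, 26 mm tall, browner on top, 30 to 65 g; origin at the centre of its underside, z up. They start on a fixed wooden board, 230 mm square, 18 mm thick, about 72 mm apart. Some are absent (None)
- scone4: one of the scones: pale golden disc 46 mm across, 26 mm tall, browner on top, 30 to 65 g; origin at the centre of its underside, z up. They start on a fixed wooden board, 230 mm square, 18 mm thick, about 72 mm apart. Some are absent (None)
- scone5: one of the scones: pale golden disc 46 mm across, 26 mm tall, browner on top, 30 to 65 g; origin at the centre of its underside, z up. They start on a fixed wooden board, 230 mm square, 18 mm thick, about 72 mm apart. Some are absent (None)
- scone6: one of the scones: pale golden disc 46 mm across, 26 mm tall, browner on top, 30 to 65 g; origin at the centre of its underside, z up. They start on a fixed wooden board, 230 mm square, 18 mm thick, about 72 mm apart. Some are absent (None)
- scone7: one of the scones: pale golden disc 46 mm across, 26 mm tall, browner on top, 30 to 65 g; origin at the centre of its underside, z up. They start on a fixed wooden board, 230 mm square, 18 mm thick, about 72 mm apart. Some are absent (None)
- warmer: warming plate, fixed, 280 (its x, away from the robot) x 500 mm (its y), top face 30 mm above its origin under its centre. The tins stand on its dark part. A grey notched rack along x lies on the silvery strip at its -y side: its middle is at y = -0.205, its four notches at x = -0.074, -0.038, -0.002, 0.034, each 18 mm wide along x and 62 mm across; their floor is the top face
- blue1 (a point): first (nearest the robot) of the three white paper rounds, 58 mm across and 75 mm apart in a row along the warming plate's x, in the blue tin: centre of the round, on the tin's floor. The tin is fixed, 256 x 126 mm, its rim 11 mm above this point
- blue2 (a point): second (middle) of the three white paper rounds, 58 mm across and 75 mm apart in a row along the warming plate's x, in the blue tin: centre of the round, on the tin's floor. The tin is fixed, 256 x 126 mm, its rim 11 mm above this point
- blue3 (a point): third (farthest) of the three white paper rounds, 58 mm across and 75 mm apart in a row along the warming plate's x, in the blue tin: centre of the round, on the tin's floor. The tin is fixed, 256 x 126 mm, its rim 11 mm above this point
- yellow1 (a point): first (nearest the robot) of the three white paper rounds, 58 mm across and 75 mm apart in a row along the warming plate's x, in the yellow tin: centre of the round, on the tin's floor. The tin is fixed, 256 x 126 mm, its rim 11 mm above this point
- yellow2 (a point): second (middle) of the three white paper rounds, 58 mm across and 75 mm apart in a row along the warming plate's x, in the yellow tin: centre of the round, on the tin's floor. The tin is fixed, 256 x 126 mm, its rim 11 mm above this point
- yellow3 (a point): third (farthest) of the three white paper rounds, 58 mm across and 75 mm apart in a row along the warming plate's x, in the yellow tin: centre of the round, on the tin's floor. The tin is fixed, 256 x 126 mm, its rim 11 mm above this point
- saucer_top (a point): centre of the top of the small flat white saucer, 90 mm across, 7 mm high, fixed on the worktop: the place for an odd scone
- knob: heat slide, loose: a steel foot bar 12 mm (its x, along the rack) x 54 mm (y) x 10 mm high, and on it a red upright grip 12 mm (x) x 26 mm (y) reaching from 10 to 46 mm above the origin, which is under the foot's centre; 40 to 85 g. The foot starts in the notch nearest the robot, resting on the notch floor; it lifts straight out
- dot_green: green dot, 18 mm across, flat on the strip beside the rack (whose ridges between notches, 18 mm along x, and side walls are 10 mm high), 49 mm to the +y side of the rack's middle, level (along the warming plate's x) with the notch to be used, one of the three farther ones; its axes are parallel to the warming plate's
- start (a joint): travel of the orange start button at the near corner of the warming plate on its +y side: 0 up, 0.006 m fully down; sprung, about 5 N to push home, springs back
- start_top (a point): middle of the top of the orange start button (28 mm across, in a black housing); press straight down
- jam: bystander, not to be disturbed: jam jar with red cap, 60 mm across, 85 mm high; origin under its centre
- mug: bystander, not to be disturbed: blue mug, 80 mm across, 90 mm high, handle at its +y; origin under its centre
- spoon: bystander, not to be disturbed: wooden spoon about 200 mm long lying along its x; origin under its centre
- bowl: bystander, not to be disturbed: small white bowl 80 mm across, 40 mm high; origin under its centre
- pepper: bystander, not to be disturbed: pepper pot 40 mm across, 70 mm high; origin under its centre

How it is judged:
By the outcome, as a careful person would: the job done as asked, in the order asked, and still so for the second after the job is handed in, with the robot touching nothing.
Of scone1, scone2, scone3, scone4, scone5, scone6, scone7 only 5 to 7 are there at a start; the rules pass over those that are not, and their reading is None.
At some moment in a run one of scone1, scone2, scone3, scone4, scone5, scone6, scone7 may be knocked a few centimetres aside while the robot is not near it.
It also fails if it takes over 210 s, if anything falls off the work surface, if the arm or the gripper's body presses on something with over 40 N, if the wrist force passes 120 N, or if a joint passes its speed limit or range.

## Robot

A 6-joint arm with a two-finger parallel gripper is mounted at the origin on the work surface. World frame = base frame: x ahead of the robot, y to its left, z up, the work surface at z = 0. Lengths are in m, angles in rad, forces in N, time in s.
With the tool pointing down it reaches from about 0.4 to 0.825 m from the base axis. Payload 7 kg.
Tool frame: the origin (TCP) lies midway between the tips of the shut fingers; the grasp point (between the pads) lies arm.hold_point_z behind it (arm.hold_point_z is the distance from the TCP to the grasp point, in m); z points along the fingers, y is the line along which they close (so a half turn about z gives the same grasp; the last joint's range is limited). The gripper opens to 88 mm and grips with 3 to 60 N. Pads are 19 mm wide; open, the fingers measure 130 mm over their backs; the gripper's body (78 mm by 193 mm) begins 47 mm behind the grasp point.
Start: joints at [1.607, 0.359, 0.012, 0, -1.224, -0.288], TCP at [0.168, 0.654, 0.227] pointing down, gripper open.
Joint ranges: [-3.07, 3.07], [-1.43, 2.12], [-1.02, 1.25], [-3.03, 1.67], [-3.05, -0], [-3.03, 3.03]. Speed limits (rad/s): [2.39, 2.39, 3.01, 3.14, 3.14, 3.14].

## Interface

Orientations are given as [roll, pitch, yaw] about the fixed x, y, z axes, in that order (R = Rz(yaw) Ry(pitch) Rx(roll)).
In Python, from station import arm gives the robot as it stands.
- The arm moves only by the shell command python3 -m crank 'ROWS' [OPENING] [FORCE]. ROWS is JSON, a list that holds one entry, the list of rows, each a list of 4 numbers: the shift along the tool's x, y, z in units of 25 mm (1.0 is 25 mm), then the turn about the tool's z in units of 5 degrees (1.0 is 5 degrees). A call has 1 to 12 rows; each row is the pose to reach, as a shift and turn from the pose commanded when the call began, along the tool's axes at that moment; what a row does not reach only later rows make up. A row lasts 1/8 s, in which the tool goes at most 62.5 mm and 10.7 degrees, less where a joint would pass 70% of its speed; a pose out of reach is approached as far as the arm can. A call with a gripper value outside its range is refused whole. OPENING is the closure, from 0 (fully open) to 1 (shut), set as the call begins (- or left out, the last holds). The fingers move at their own pace and stop on an object; FORCE is the grip in N (left out, the last holds). Time passes only in rows, so rows that repeat a pose let the fingers close. It gives the time, the measured TCP pose, the force, the opening and the grip force at its end, in the units of the state.
- arm.get_state(): the state, without advancing time (a new reading comes with each control period).
- arm.grab_frame(name): name is "side" or "top" or "wrist"; returns (picture, depth): 420x560x3 uint8, red, green, blue; 420x560 float32, m along the optical axis (not along the pixel's ray), 0 where there is no reading.
- arm.get_calibration(name): a dict with "mtx" (3x3 intrinsics, pixels), "k1" (the pictures are not rectified: a ray, as slopes to the right and down, at radius r is drawn at 1 + k1 r^2 times it, then the intrinsics apply), "R" (3x3) and "t" (3): a world point X has camera coordinates R X + t; the wrist camera has in their place "mount" (4x4, takes a point from camera to tool coordinates, whose origin is the TCP and whose axes are the flange's). Camera axes: x right, y down, z forward; pixel columns grow to the right and rows downward; lengths in m; the calibration is good to about 2 mm. A picture is of the moment at which its call begins: read the wrist's pose just before it. get_calibration takes no time and is no camera call.
- arm.job_done(): hands the job in; it is judged then, once.
Trained networks look in the newest picture that a camera, given by its name, has taken for a name from the list of things; names that differ only in an ending like _2 or _b are one class to them, and where a whole thing is asked for, a point or a joint stands for the part that bears it (a point fixed in the world has none). Each returns a list of dicts, best first, with "score" (0 to 1); they miss things now and then, are a little off and sometimes report something else, mostly with a low value. They report only what shows in the picture. A call takes as long as a camera call.
- arm.recognise(thing, camera): "extent" ([left, top, width, height] in pixels, round what is visible of it).
- arm.trace(thing, camera): "mask" (420x560 bool, what is visible of it) and "extent" ([left, top, width, height] in pixels, round what is visible of it).
The state is a dict: "t": time; "q": joint angles; "qd": joint speeds; "joint_efforts": joint torques, N m; "eef_pos": TCP position; "ee_rot": TCP orientation; "force": force on the tool from outside, world axes, zero at the start; "moment": the same for the moment, N m; "width": finger opening in m; "gripper_force": force on a finger pad.
Only numpy, scipy, OpenCV 4.12 (cv2) and the standard library are available. Lean on these libraries where they do the work, as an engineer would, in place of code of your own. Each camera call takes 0.05 s, during which the arm holds its last target. There are 200 camera calls.

## Working session

There is one attempt and no reset: what is moved stays moved. The work goes in short steps, Python scripts to look and compute and a shell command to move; the robot and the scene stay as the last step left them, time stands still between calls to the robot, and variables do not carry over. Pictures are saved under pics/ and viewed, at most 14 in all, crops included, and the job is handed in when it is done.

```bash
mkdir -p pics; ls
python3 - <<'E'
from station import arm
import cv2,numpy as np
s=arm.get_state();print({k:np.round(v,3).tolist() for k,v in s.items()},arm.hold_point_z)
for n in("top","side"):
    im,d=arm.grab_frame(n);cv2.imwrite(f"pics/{n}0.png",im[:,:,::-1]);c=arm.get_calibration(n)
    print(n,c)
print(arm.get_calibration("wrist"))
E
```

```text
pics
{'t': 0.0, 'q': [1.607, 0.359, 0.011, -0.0, -1.224, -0.288], 'qd': [-0.002, -0.0, -0.002, -0.0, 0.0, 0.001], 'joint_efforts': [0.001, -58.272, 29.305, 6.997, 0.007, -0.0], 'eef_pos': [0.168, 0.653, 0.226], 'ee_rot': [3.14, -0.0, -0.252], 'force': [-0.44, -0.552, 0.495], 'moment': [0.004, -0.014, -0.002], 'gripper_force': 0.0, 'width': 0.087} 0.0188
top {'mtx': array([[531.197684  ,   0.        , 284.23138394],
       [  0.        , 531.197684  , 214.77631322],
       [  0.        ,   0.        ,   1.        ]]), 'k1': -0.019302744744841324, 'R': array([[ 0.01895618, -0.99980541,  0.0054603 ],
       [-0.99105305, -0.01951133, -0.1320347 ],
       [ 0.13211555, -0.00290857, -0.99123006]]), 't': array([-0.02548772,  0.57051331,  1.29164689])}
side {'mtx': array([[509.50400251,   0.        , 281.38386633],
       [  0.        , 509.50400251, 211.93995095],
       [  0.        ,   0.        ,   1.        ]]), 'k1': -0.008936850207476305, 'R': array([[ 0.94317722, -0.33207043,  0.01208108],
       [-0.22096753, -0.65393639, -0.72356102],
       [ 0.24817348,  0.67977674, -0.6901547 ]]), 't': array([-0.51236859,  0.14749855,  1.24691012])}
{'mtx': array([[323.71508827,   0.        , 278.96261922],
       [  0.        , 323.71508827, 203.28370343],
       [  0.        ,   0.        ,   1.        ]]), 'k1': -0.03700976529471497, 'mount': array([[ 3.17399405e-04, -9.58703112e-01, -2.84408582e-01,
         7.76486654e-02],
       [ 9.99999865e-01,  4.21349611e-04, -3.04315083e-04,
        -5.59031915e-04],
       [ 4.11583262e-04, -2.84408447e-01,  9.58703117e-01,
        -1.57890136e-01],
       [ 0.00000000e+00,  0.00000000e+00,  0.00000000e+00,
         1.00000000e+00]])}
```

View pics/top0.png

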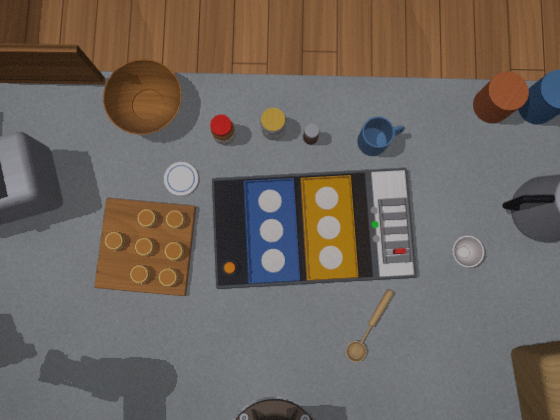

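View pics/side0.png

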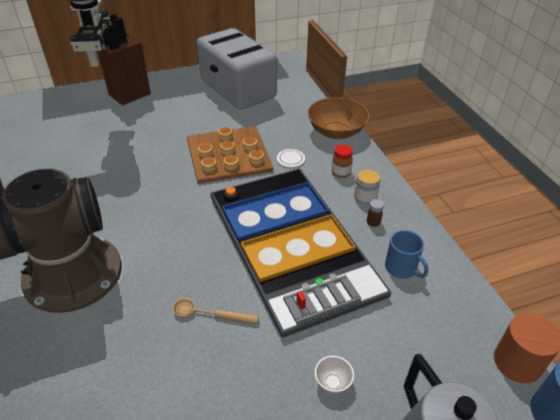

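The top view shows all 7 scones on the board: (147,217), (175,219), (115,241), (145,247), (173,251), (139,274) and (168,277). The blue rounds are at column ~271 and the yellow ones at ~329. The saucer is at (181,179), the green dot at (374,224), the knob at (399,252) and the button at (230,268). Seven scones means 3 per tin and 1 on the saucer.

```bash
cat > h.py <<'E'
from station import arm
import cv2,numpy as np
from scipy.spatial.transform import Rotation as Ro
def pose(cam,s=None):
    c=arm.get_calibration(cam)
    if cam!="wrist": return c,c["R"].T,-c["R"].T@c["t"]
    s=s or arm.get_state(); R=Ro.from_euler("xyz",s["ee_rot"]).as_matrix(); M=c["mount"]
    return c,R@M[:3,:3],R@M[:3,3]+np.array(s["eef_pos"])
def rays(cam,uv,s=None):
    c,R,o=pose(cam,s)
    p=cv2.undistortPoints(np.array(uv,float).reshape(-1,1,2),c["mtx"],np.array([c["k1"],0,0,0.])).reshape(-1,2)
    return o,R,np.c_[p,np.ones(len(p))]
def onplane(cam,uv,z,s=None):
    o,R,p=rays(cam,uv,s); d=p@R.T
    return o+d*((z-o[2])/d[:,2])[:,None]
def cloud(cam,depth,mask,s=None):
    v,u=np.nonzero(mask&(depth>0)); o,R,p=rays(cam,np.c_[u,v],s)
    return o+(p*depth[v,u][:,None])@R.T
def circ(P): # centre of a disc seen as points: enclosing circle
    (x,y),r=cv2.minEnclosingCircle(P[:,:2].astype(np.float32)); return np.round([x,y,r],4)
def rows(target,yaw=None):
    "shift in tool units from the measured pose to a TCP target (world), and turn in units"
    s=arm.get_state();R=Ro.from_euler("xyz",s["ee_rot"]).as_matrix()
    d=R.T@(np.array(target)-s["eef_pos"])/.025
    t=0 if yaw is None else -((yaw-s["ee_rot"][2]+np.pi/2)%np.pi-np.pi/2)/np.radians(5)
    return np.round(np.r_[d,t],2)
E
python3 - <<'E'
from h import *
s0=arm.get_state()
for cam in("top","side"):
    im,d=arm.grab_frame(cam)
    for n in["scone1","saucer_top","jam","mug","spoon","bowl","pepper","start_top","knob","dot_green","blue1","yellow1"]:
        for r in arm.trace(n,cam):
            if r["score"]<.3: continue
            P=cloud(cam,d,r["mask"])
            if len(P)<5: continue
            zt=np.percentile(P[:,2],90); T=P[P[:,2]>zt-.006]
            print(cam,n,round(r["score"],2),r["extent"],"med",np.round(np.median(T,0),4),"mid",np.round((T.max(0)+T.min(0))[:2]/2,4),"zt",round(zt,4))
    if cam=="top":
        hsv=cv2.cvtColor(im,cv2.COLOR_RGB2HSV); w=((hsv[:,:,1]<40)&(hsv[:,:,2]>150)).astype(np.uint8)
        n,l,st,ce=cv2.connectedComponentsWithStats(w)
        for i in range(1,n):
            if 150<st[i,4]<900:
                P=cloud(cam,d,l==i); print("white",ce[i].round(1),st[i,4],np.round(onplane(cam,ce[i],np.median(P[:,2])),4))
E
```

```text
top scone1 0.73 [103.7, 232.3, 22.9, 19.9] med [0.498  0.4069 0.0453] mid [0.4976 0.4073] zt 0.0479
top scone1 0.72 [138.4, 214.2, 20.6, 13.1] med [0.5574 0.3292 0.045 ] mid [0.5566 0.3289] zt 0.0476
top scone1 0.71 [127.5, 262.6, 20.5, 19.8] med [0.4165 0.3388 0.0452] mid [0.4176 0.3401] zt 0.0479
top scone1 0.69 [131.8, 233.2, 23.1, 21.0] med [0.4852 0.3315 0.0451] mid [0.4855 0.3317] zt 0.0478
top scone1 0.68 [157.5, 267.2, 23.4, 21.0] med [0.4108 0.27   0.0448] mid [0.4117 0.2689] zt 0.0473
top scone1 0.55 [161.1, 244.1, 23.1, 11.9] med [0.4767 0.2572 0.0452] mid [0.477  0.2568] zt 0.0481
top scone1 0.55 [164.1, 209.7, 20.8, 19.7] med [0.5545 0.2592 0.0451] mid [0.5542 0.2585] zt 0.048
top saucer_top 0.65 [162.6, 163.3, 38.4, 34.3] med [0.6647 0.2546 0.0084] mid [0.6642 0.254 ] zt 0.0113
top jam 0.71 [212.9, 112.6, 22.4, 29.5] med [0.7874 0.1467 0.0852] mid [0.7883 0.1462] zt 0.0874
top jam 0.45 [104.6, 232.7, 23.8, 17.2] med [0.4968 0.4069 0.0453] mid [0.4976 0.4073] zt 0.0479
top spoon 0.83 [343.7, 288.8, 50.7, 73.2] med [ 0.3394 -0.2566  0.0178] mid [ 0.3017 -0.2332] zt 0.0202
[... 2687 characters left out ...]
.9, 199.4, 13.6, 26.5] med [ 0.7798 -0.0808  0.0695] mid [ 0.7792 -0.0813] zt 0.0703
side start_top 0.56 [226.4, 186.5, 9.3, 9.1] med [0.4344 0.1137 0.0523] mid [0.4342 0.1152] zt 0.055
side start_top 0.43 [218.1, 128.9, 15.8, 10.6] med [0.4954 0.4034 0.0437] mid [0.4946 0.4057] zt 0.0466
side knob 0.45 [295.3, 291.2, 16.7, 20.5] med [ 0.4816 -0.299   0.0752] mid [ 0.4826 -0.2989] zt 0.0759
side knob 0.39 [274.6, 149.3, 29.7, 17.7] med [0.6612 0.2517 0.0075] mid [0.6614 0.2529] zt 0.0099
side blue1 0.8 [226.2, 178.9, 104.9, 59.3] med [0.5345 0.0108 0.0372] mid [0.5305 0.0154] zt 0.0408
side yellow1 0.66 [242.5, 214.2, 113.1, 67.4] med [ 0.5363 -0.1299  0.0373] mid [ 0.5406 -0.1268] zt 0.0408
```

```bash
cat > look.py <<'E'
from h import *
import sys
B=np.array([.0018,.0015]) # half of top/side disagreement
def scones():
    im,d=arm.grab_frame("top");out=[]
    for r in arm.trace("scone1","top"):
        if r["score"]<.2: continue
        P=cloud("top",d,r["mask"]); 
        if len(P)<20: continue
        zt=np.percentile(P[:,2],90);T=P[P[:,2]>zt-.006];c=(T.max(0)+T.min(0))[:2]/2-B
        if all(np.hypot(*(c-o[:2]))>.025 for o in out): out.append(np.r_[c,np.median(T[:,2])])
    return im,np.array(out)
if __name__=="__main__":
    im,o=scones();print(np.round(o,3).tolist())
    t=np.array(eval(sys.argv[1])) # rough scone
    i=np.argmin(np.hypot(*(o[:,:2]-t).T));c=o[i]
    print("scone",c.round(4),"rows to z.10/.021:",rows([*c[:2],.10],-.785),rows([*c[:2],.021],-.785))
E
python3 look.py .496,.405
python3 - <<'E'
from h import *
im,d=arm.grab_frame("top");h=cv2.cvtColor(im,cv2.COLOR_RGB2HSV)
m=cv2.inRange(h,(45,120,80),(75,255,255)); n,l,st,ce=cv2.connectedComponentsWithStats(m);i=1+np.argmax(st[1:,4])
g=onplane("top",ce[i],.03)[0];a=.0762;k=np.array([.4856,-.2965]);D=g[:2]-k
print(ce[i],st[i,4],g,"dot rel knob in warmer axes",D@[np.cos(a),np.sin(a)],D@[-np.sin(a),np.cos(a)])
E
```

```text
[[0.554, 0.257, 0.045], [0.483, 0.329, 0.045], [0.41, 0.268, 0.045], [0.416, 0.339, 0.045], [0.495, 0.404, 0.045], [0.555, 0.328, 0.045], [0.474, 0.255, 0.046]]
scone [0.4946 0.4036 0.0448] rows to z.10/.021: [15.14  6.44  5.06  6.11] [15.14  6.44  8.22  6.11]
[374.23684211 223.97368421] 38 [ 0.55306973 -0.24132981  0.03      ] dot rel knob in warmer axes 0.07147384221189933 0.04987387251340392
```

```bash
python3 -m crank '[[[2.2,0.9,0.7,2],[4.4,1.9,1.4,4],[6.6,2.8,2.2,6.1],[8.8,3.7,2.9,6.1],[11,4.7,3.7,6.1],[13.2,5.6,4.4,6.1],[15.14,6.44,5.06,6.1],[15.14,6.44,5.06,6.1]]]' 0.3 15; python3 look.py .496,.405
```

```text
t: 2.55
eef_pos: [0.4965, 0.4, 0.0982]
ee_rot: [3.138, -0.001, -0.789]
force: [-0.2, 0.4, -0.3]
width: 0.0615
gripper_force: 0.0
[[0.553, 0.328, 0.045], [0.41, 0.268, 0.045], [0.416, 0.339, 0.045], [0.553, 0.256, 0.045], [0.482, 0.33, 0.045], [0.474, 0.256, 0.045]]
scone [0.4824 0.3298 0.0452] rows to z.10/.021: [ 1.7   2.43 -0.   -0.01] [ 1.7   2.43  3.16 -0.01]
```

```bash
cat > wr.py <<'E'
from h import *
import sys
s=arm.get_state();im,d=arm.grab_frame("wrist")
cv2.imwrite(f"pics/{sys.argv[1]}.png",im[:,:,::-1])
print(np.round(s["eef_pos"],4))
for r in arm.trace("scone1","wrist"):
    if r["score"]<.3: continue
    P=cloud("wrist",d,r["mask"],s)
    if len(P)<20: continue
    zt=np.percentile(P[:,2],90);T=P[P[:,2]>zt-.006];print(round(r["score"],2),np.round(circ(T),4),np.round((T.max(0)+T.min(0))/2,4),round(zt,4))
E
python3 wr.py w1
```

```text
[0.4952 0.4029 0.0999]
0.86 [0.556  0.3307 0.023 ] [0.5559 0.3305 0.0432] 0.0452
0.81 [0.5524 0.2629 0.0217] [0.5499 0.2652 0.043 ] 0.0451
0.74 [0.4976 0.4082 0.023 ] [0.4976 0.4078 0.0428] 0.0451
0.66 [0.4105 0.2705 0.0233] [0.4106 0.2709 0.0427] 0.045
0.63 [0.4469 0.3386 0.05  ] [0.4469 0.3407 0.105 ] 0.045
0.57 [0.4754 0.259  0.0231] [0.4758 0.2591 0.0429] 0.0451
```

View pics/w1.png

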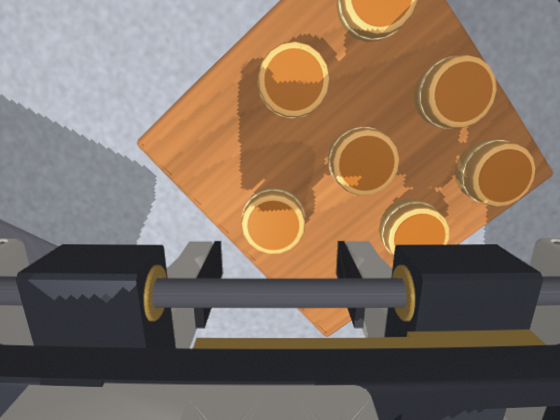

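The view shows scone A at (272,222), just below and between the fingers, and the tips clear the neighbouring scones. The wrist estimate agrees with the uncorrected top camera, so I'll reduce the bias correction.

```bash
sed -i 's/B=np.array.*/B=np.array([.0004,.0002])/' look.py; python3 -m crank '[[[-0.07,-0.17,1.5,0],[-0.07,-0.17,2.6,0],[-0.07,-0.17,3.16,0],[-0.07,-0.17,3.16,0],[-0.07,-0.17,3.16,0]]]'; python3 -m crank '[[[0,0,0,0],[0,0,0,0],[0,0,0,0],[0,0,0,0],[0,0,-1.5,0],[0,0,-3.2,0],[0,0,-3.2,0]]]' 1 15
python3 - <<'E'
from h import *
print(rows([.4571,.0112,.10],-.785),rows([.4571,.0112,.039],-.785),"y1",rows([.4676,-.1315,.1],-.785))
E
```

```text
t: 3.38
eef_pos: [0.4967, 0.4087, 0.0224]
ee_rot: [-3.14, 0.0, -0.783]
force: [-0.3, 0.2, -0.6]
width: 0.0614
gripper_force: 0.0
t: 4.25
eef_pos: [0.498, 0.4095, 0.1049]
ee_rot: [-3.135, 0.001, -0.784]
force: [0.2, -0.3, -1.1]
width: 0.0455
gripper_force: 15.0
[1.009e+01 1.244e+01 1.100e-01 1.000e-02] [1.009e+01 1.246e+01 2.550e+00 1.000e-02] y1 [1.441e+01 1.619e+01 8.000e-02 1.000e-02]
```

```bash
python3 -m crank '[[[1.4,1.75,0,0],[2.8,3.5,0,0],[4.2,5.2,0,0],[5.6,6.95,0,0],[7,8.7,0,0],[8.4,10.4,0,0],[9.6,11.85,0.1,0],[10.09,12.44,0.2,0],[10.09,12.44,0.2,0],[10.09,12.44,0.2,0]]]'
python3 - <<'E'
from h import *
im,d=arm.grab_frame("top")
print(rows([.4571,.0112,.10],-.785),rows([.4571,.0112,.0375],-.785))
E
```

```text
t: 5.5
eef_pos: [0.4555, 0.0096, 0.0959]
ee_rot: [3.142, 0.0, -0.784]
force: [-0.0, -0.5, -0.9]
width: 0.0456
gripper_force: 15.0
[ 0.01 -0.08 -0.16  0.01] [ 0.01 -0.08  2.34  0.01]
```

```bash
python3 -m crank '[[[0,-0.08,1.2,0],[0,-0.08,2,0],[0,-0.08,2.33,0],[0,-0.08,2.33,0],[0,-0.08,2.33,0]]]'; python3 -m crank '[[[0,0,0,0],[0,0,0,0],[0,0,-1.2,0],[0,0,-2.4,0],[0,0,-3.5,0],[0,0,-3.5,0]]]' 0.3;  python3 look.py .4765,.257;  python3 wr.py w2
```

```text
t: 6.18
eef_pos: [0.4573, 0.0112, 0.0384]
ee_rot: [-3.141, -0.0, -0.784]
force: [-0.5, 0.4, -0.1]
width: 0.0457
gripper_force: 15.0
t: 6.92
eef_pos: [0.4582, 0.0113, 0.1276]
ee_rot: [-3.137, -0.002, -0.784]
force: [0.0, -0.6, -0.4]
width: 0.0614
gripper_force: 0.0
[[0.556, 0.33, 0.045], [0.478, 0.256, 0.045], [0.555, 0.258, 0.045], [0.486, 0.331, 0.045], [0.426, 0.343, 0.045]]
scone [0.4778 0.2556 0.0448] rows to z.10/.021: [-6.32 -7.53  1.02  0.01] [-6.32 -7.53  4.18  0.01]
[0.4566 0.0108 0.1254]
0.82 [0.4584 0.0114 0.0229] [0.4585 0.0108 0.0578] 0.0601
0.41 [0.4303 0.1159 0.0121] [0.4303 0.1159 0.0497] 0.0524
```

View pics/w2.png

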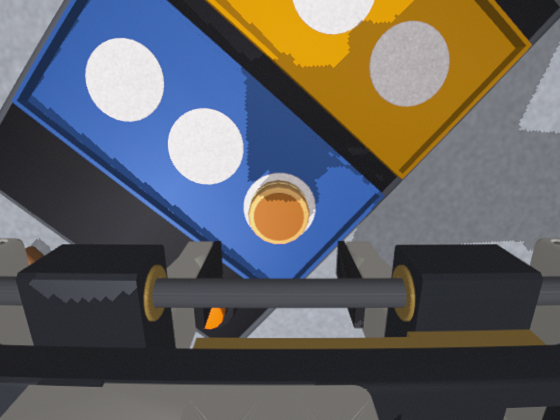

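The scone sits centred on blue1 at (279,210), and the fingers are clear. For the next one I'll print the pick and transfer rows together.

```bash
cat >> look.py <<'E'
    T={"y1":(.4676,-.1315),"b2":(.5319,.0174),"y2":(.5425,-.1259),"b3":(.6068,.023),"y3":(.617,-.1203),"s":(.6645,.2543)}
    R=Ro.from_euler("xyz",[np.pi,0,-.785]).as_matrix()
    for k,v in T.items():
        if k in sys.argv[2:]: print(k,"from scone:",np.round(R.T@np.r_[np.array(v)-c[:2],0]/.025,2))
E
python3 -m crank '[[[-1.4,-1.7,0.1,0],[-2.8,-3.4,0.2,0],[-4.2,-5.1,0.5,0],[-5.6,-6.6,0.8,0],[-6.32,-7.53,1.02,0],[-6.32,-7.53,1.02,0],[-6.32,-7.53,1.02,0],[-6.32,-7.53,1.02,0]]]'; python3 wr.py w3; python3 look.py .4775,.256 y1
```

```text
t: 8.12
eef_pos: [0.4778, 0.2546, 0.0998]
ee_rot: [3.141, 0.0, -0.785]
force: [-0.2, 1.3, 1.4]
width: 0.0614
gripper_force: 0.0
[0.4778 0.2546 0.0998]
0.94 [0.4428 0.2529 0.0593] [0.4423 0.2584 0.1104] 0.0447
0.71 [0.4751 0.2588 0.0231] [0.4755 0.2589 0.0429] 0.0451
0.68 [0.4766 0.3118 0.0067] [0.4766 0.3125 0.0408] 0.0427
0.6 [0.5542 0.2592 0.0232] [0.5544 0.259  0.0429] 0.0452
0.56 [0.4368 0.1185 0.0141] [0.4368 0.1187 0.0499] 0.0523
0.55 [0.4212 0.3363 0.0219] [0.4221 0.3351 0.0424] 0.0446
0.55 [0.5492 0.3028 0.0503] [0.5555 0.3038 0.105 ] 0.0451
0.54 [0.4561 0.0334 0.0054] [0.456  0.0342 0.0392] 0.0408
[[0.459, 0.011, 0.06], [0.555, 0.258, 0.045], [0.472, 0.26, 0.045], [0.417, 0.34, 0.045]]
scone [0.4715 0.2602 0.0451] rows to z.10/.021: [-0.33  0.04  0.01  0.  ] [-0.33  0.04  3.17  0.  ]
y1 from scone: [10.96 11.19  0.  ]
```

```bash
python3 -m crank '[[[-0.16,-0.06,1.5,0],[-0.16,-0.06,2.6,0],[-0.16,-0.06,3.16,0],[-0.16,-0.06,3.16,0],[-0.16,-0.06,3.16,0]]]'; python3 -m crank '[[[0,0,0,0],[0,0,0,0],[0,0,0,0],[0,0,0,0],[0,0,-1.5,0],[0,0,-3.16,0],[0.8,0.85,-3.16,0],[2.4,2.5,-3.16,0]]]' 1 15; python3 -m crank '[[[1.6,1.7,0,0],[3.2,3.4,0,0],[4.8,5.1,0,0],[6.4,6.8,0,0],[7.6,8.1,0,0],[8.39,8.77,0,0],[8.39,8.77,0,0],[8.39,8.77,0,0],[8.39,8.77,0,0]]]'
python3 - <<'E'
from h import *
print(rows([.4676,-.1315,.0375],-.785))
E
```

```text
t: 8.95
eef_pos: [0.4766, 0.2599, 0.0217]
ee_rot: [-3.14, -0.0, -0.784]
force: [0.7, -0.3, -0.2]
width: 0.0614
gripper_force: 0.0
t: 9.95
eef_pos: [0.475, 0.1736, 0.1004]
ee_rot: [-3.139, -0.0, -0.782]
force: [1.1, -0.1, -0.8]
width: 0.0458
gripper_force: 15.0
t: 11.08
eef_pos: [0.4681, -0.1298, 0.0998]
ee_rot: [-3.141, -0.0, -0.783]
force: [-0.5, 0.4, 0.4]
width: 0.0454
gripper_force: 15.0
[0.03 0.06 2.49 0.02]
```

```bash
python3 -m crank '[[[0.03,0.04,1.2,0],[0.03,0.04,2,0],[0.03,0.04,2.49,0],[0.03,0.04,2.49,0],[0.03,0.04,2.49,0]]]'; python3 -m crank '[[[0,0,0,0],[0,0,0,0],[0,0,-1.2,0],[0,0,-2.5,0],[0,0,-2.5,0],[0,0,-2.5,0]]]' 0.3;  python3 look.py .555,.258 b2
```

```text
t: 11.7
eef_pos: [0.4684, -0.1314, 0.0381]
ee_rot: [-3.141, -0.0, -0.784]
force: [0.2, 0.9, 0.1]
width: 0.0456
gripper_force: 15.0
t: 12.45
eef_pos: [0.4676, -0.1316, 0.1]
ee_rot: [-3.141, 0.0, -0.784]
force: [-0.1, -0.6, -0.6]
width: 0.0615
gripper_force: 0.0
[[0.555, 0.259, 0.045], [0.417, 0.339, 0.045], [0.556, 0.329, 0.045], [0.411, 0.269, 0.046], [0.544, -0.118, 0.036], [0.484, 0.332, 0.045]]
scone [0.5552 0.2585 0.0445] rows to z.10/.021: [-8.540e+00 -1.353e+01 -3.000e-02  1.000e-02] [-8.530e+00 -1.354e+01  3.130e+00  1.000e-02]
b2 from scone: [6.16 7.48 0.  ]
```

```bash
python3 -m crank '[[[-1.2,-2,0,0],[-2.5,-4,0,0],[-3.8,-6,0,0],[-5.1,-8,0,0],[-6.4,-10,0,0],[-7.6,-12,0,0],[-8.54,-13.53,0,0],[-8.54,-13.53,0,0],[-8.54,-13.53,1.5,0],[-8.54,-13.53,3.13,0],[-8.54,-13.53,3.13,0],[-8.54,-13.53,3.13,0]]]'; python3 -m crank '[[[0,0,0,0],[0,0,0,0],[0,0,0,0],[0,0,0,0],[0,0,-1.5,0],[0,0,-3.13,0],[0.8,0.9,-3.13,0],[2.1,2.6,-3.13,0]]]' 1 15; python3 -m crank '[[[1.4,1.7,0,0],[2.8,3.4,0,0],[4.06,4.88,0,0],[4.06,4.88,0,0],[4.06,4.88,0,0],[4.06,4.88,0,0]]]'
python3 - <<'E'
from h import *
print(rows([.5319,.0174,.0375],-.785))
E
```

```text
t: 14.05
eef_pos: [0.5551, 0.2576, 0.021]
ee_rot: [3.14, 0.0, -0.785]
force: [-0.5, -0.1, 0.1]
width: 0.0615
gripper_force: 0.0
t: 15.05
eef_pos: [0.5469, 0.1754, 0.1001]
ee_rot: [-3.14, -0.0, -0.782]
force: [0.8, -0.4, -1.4]
width: 0.0455
gripper_force: 15.0
t: 15.8
eef_pos: [0.5327, 0.0181, 0.0999]
ee_rot: [3.142, 0.0, -0.783]
force: [1.6, 0.4, -0.9]
width: 0.0455
gripper_force: 15.0
[-0.    0.04  2.49  0.02]
```

```bash
python3 -m crank '[[[0,0.02,1.2,0],[0,0.02,2,0],[0,0.02,2.49,0],[0,0.02,2.49,0],[0,0.02,2.49,0]]]'; python3 -m crank '[[[0,0,0,0],[0,0,0,0],[0,0,-1.2,0],[0,0,-2.5,0],[0,0,-2.5,0],[0,0,-2.5,0]]]' 0.3;  python3 look.py .556,.329 y2
```

```text
t: 16.42
eef_pos: [0.5326, 0.0175, 0.0382]
ee_rot: [-3.141, -0.0, -0.784]
force: [1.1, 0.7, -0.8]
width: 0.0457
gripper_force: 15.0
t: 17.18
eef_pos: [0.532, 0.017, 0.1003]
ee_rot: [-3.141, 0.0, -0.785]
force: [-1.3, -0.6, -0.1]
width: 0.0613
gripper_force: 0.0
[[0.47, -0.131, 0.059], [0.458, 0.012, 0.06]]
scone [0.4585 0.0119 0.0598] rows to z.10/.021: [-1.93  2.21 -0.01  0.01] [-1.93  2.2   3.15  0.01]
y2 from scone: [6.27 1.52 0.  ]
```

```bash
python3 -m crank '[[[-1.6,-1.9,0,0],[-3.2,-3.8,0,0],[-4.8,-5.7,0,0],[-6.4,-7.6,0,0],[-7.6,-8.9,0,0],[-8.15,-9.5,0,0],[-8.15,-9.5,0,0],[-8.15,-9.5,0,0],[-8.15,-9.5,0,0]]]'; python3 wr.py w4; python3 look.py .556,.329 y2
```

```text
t: 18.4
eef_pos: [0.5558, 0.3278, 0.1004]
ee_rot: [3.141, 0.0, -0.785]
force: [0.5, 0.2, 0.1]
width: 0.0615
gripper_force: 0.0
[0.5558 0.3278 0.1004]
0.96 [0.5152 0.3221 0.0537] [0.5152 0.327  0.1105] 0.0444
0.73 [0.5562 0.3305 0.0229] [0.5565 0.3304 0.0428] 0.0451
[[0.47, -0.132, 0.06], [0.533, 0.018, 0.06], [0.475, 0.321, 0.045], [0.411, 0.269, 0.045], [0.555, 0.321, 0.047], [0.417, 0.339, 0.045], [0.459, 0.011, 0.06]]
scone [0.5554 0.3213 0.0472] rows to z.10/.021: [0.19 0.22 0.02 0.  ] [0.19 0.22 3.18 0.  ]
y2 from scone: [12.28 13.02  0.  ]
```

```bash
python3 -m crank '[[[-0.05,-0.07,1.5,0],[-0.05,-0.07,2.6,0],[-0.05,-0.07,3.18,0],[-0.05,-0.07,3.18,0],[-0.05,-0.07,3.18,0]]]'; python3 -m crank '[[[0,0,0,0],[0,0,0,0],[0,0,0,0],[0,0,0,0],[0,0,-1.5,0],[0,0,-3.16,0],[0.8,0.85,-3.16,0],[2.4,2.5,-3.16,0]]]' 1 15; python3 -m crank '[[[1.6,1.7,0,0],[3.2,3.4,0,0],[4.8,5.1,0,0],[6.4,6.8,0,0],[8,8.5,0,0],[9.4,10,0,0],[10.11,10.77,0,0],[10.11,10.77,0,0],[10.11,10.77,0,0],[10.11,10.77,0,0]]]'
python3 - <<'E'
from h import *
print(rows([.5425,-.1259,.0375],-.785))
E
```

```text
t: 19.23
eef_pos: [0.5565, 0.3316, 0.0217]
ee_rot: [-3.14, -0.0, -0.784]
force: [-1.1, 0.3, 0.2]
width: 0.0613
gripper_force: 0.0
t: 20.23
eef_pos: [0.5543, 0.2447, 0.0995]
ee_rot: [-3.141, 0.0, -0.782]
force: [0.7, -1.0, 0.4]
width: 0.0458
gripper_force: 15.0
t: 21.48
eef_pos: [0.5431, -0.1238, 0.0996]
ee_rot: [3.141, 0.0, -0.783]
force: [0.7, -0.3, -0.3]
width: 0.0456
gripper_force: 15.0
[0.04 0.08 2.48 0.02]
```

```bash
python3 -m crank '[[[0.03,0.04,1.2,0],[0.03,0.04,2,0],[0.03,0.04,2.49,0],[0.03,0.04,2.49,0],[0.03,0.04,2.49,0]]]'; python3 -m crank '[[[0,0,0,0],[0,0,0,0],[0,0,-1.2,0],[0,0,-2.5,0],[0,0,-2.5,0],[0,0,-2.5,0]]]' 0.3;  python3 look.py .484,.332 b3
```

```text
t: 22.1
eef_pos: [0.5435, -0.1255, 0.0381]
ee_rot: [-3.141, -0.001, -0.784]
force: [-0.8, 0.4, 0.4]
width: 0.0455
gripper_force: 15.0
t: 22.85
eef_pos: [0.5428, -0.1257, 0.1]
ee_rot: [-3.141, 0.0, -0.784]
force: [0.1, 0.5, -0.2]
width: 0.0614
gripper_force: 0.0
[[0.417, 0.339, 0.045], [0.486, 0.332, 0.045], [0.47, -0.132, 0.06], [0.411, 0.269, 0.045], [0.453, 0.006, 0.061]]
scone [0.4861 0.3319 0.0451] rows to z.10/.021: [-1.452e+01 -1.137e+01 -3.000e-02  1.000e-02] [-1.452e+01 -1.137e+01  3.130e+00  1.000e-02]
b3 from scone: [12.15  5.33  0.  ]
```

```bash
python3 -m crank '[[[-1.9,-1.5,0,0],[-3.8,-3,0,0],[-5.7,-4.5,0,0],[-7.6,-6,0,0],[-9.5,-7.5,0,0],[-11.4,-9,0,0],[-13.3,-10.5,0,0],[-14.52,-11.37,0,0],[-14.52,-11.37,0,0],[-14.52,-11.37,1.5,0],[-14.52,-11.37,2.8,0],[-14.52,-11.37,3.13,0]]]'; python3 -m crank '[[[0,0,0,0],[0,0,0,0]]]';  python3 -m crank '[[[0,0,0,0],[0,0,0,0],[0,0,0,0],[0,0,0,0],[0,0,-1.5,0],[0,0,-3.13,0],[1,0.4,-3.13,0],[3,1.3,-3.13,0]]]' 1 15; python3 -m crank '[[[2.1,0.9,0,0],[4.2,1.8,0,0],[6.3,2.8,0,0],[8.2,3.6,0,0],[9.15,4.03,0,0],[9.15,4.03,0,0],[9.15,4.03,0,0],[9.15,4.03,0,0]]]'
python3 - <<'E'
from h import *
print(rows([.6068,.023,.0375],-.785))
E
```

```text
t: 24.45
eef_pos: [0.4856, 0.3296, 0.0192]
ee_rot: [3.136, -0.0, -0.785]
force: [-0.4, -0.3, -0.1]
width: 0.0613
gripper_force: 0.0
t: 24.7
eef_pos: [0.4875, 0.3323, 0.023]
ee_rot: [-3.14, 0.0, -0.784]
force: [-0.1, 0.4, -0.4]
width: 0.0614
gripper_force: 0.0
t: 25.7
eef_pos: [0.5173, 0.2568, 0.1008]
ee_rot: [-3.14, 0.0, -0.781]
force: [1.0, -0.2, -0.1]
width: 0.0455
gripper_force: 15.0
t: 26.7
eef_pos: [0.6075, 0.0239, 0.1001]
ee_rot: [-3.142, 0.0, -0.783]
force: [-0.5, 0.3, 0.3]
width: 0.0458
gripper_force: 15.0
[0.01 0.05 2.5  0.02]
```

```bash
python3 -m crank '[[[0,0.02,1.2,0],[0,0.02,2,0],[0,0.02,2.49,0],[0,0.02,2.49,0],[0,0.02,2.49,0]]]'; python3 -m crank '[[[0,0,0,0],[0,0,0,0],[0,0,-1.2,0],[0,0,-2.5,0],[0,0,-2.5,0],[0,0,-2.5,0]]]' 0.3;  python3 look.py .417,.339 y3
```

```text
t: 27.32
eef_pos: [0.6077, 0.0231, 0.0383]
ee_rot: [-3.141, -0.0, -0.784]
force: [0.1, -0.2, -0.2]
width: 0.0454
gripper_force: 15.0
t: 28.08
eef_pos: [0.6071, 0.0226, 0.1003]
ee_rot: [-3.141, 0.0, -0.784]
force: [-0.1, -0.3, 0.1]
width: 0.0614
gripper_force: 0.0
[[0.533, 0.018, 0.06], [0.459, 0.011, 0.06], [0.546, -0.126, 0.06], [0.47, -0.131, 0.06]]
scone [0.4586 0.0108 0.0598] rows to z.10/.021: [-3.87  4.52 -0.01  0.01] [-3.86  4.51  3.15  0.01]
y3 from scone: [ 8.19 -0.77 -0.  ]
```

```bash
python3 -m crank '[[[-2.3,-0.6,0,0],[-4.6,-1.2,0,0],[-6.9,-1.8,0,0],[-9.2,-2.4,0,0],[-11.5,-3,0,0],[-13.5,-3.4,0,0],[-14.32,-3.57,0,0],[-14.32,-3.57,0,0],[-14.32,-3.57,0,0],[-14.32,-3.57,0,0]]]'; python3 wr.py w5; python3 look.py .417,.339 y3
```

```text
t: 29.42
eef_pos: [0.4173, 0.3377, 0.1]
ee_rot: [3.141, -0.0, -0.785]
force: [0.3, -0.2, 0.6]
width: 0.0616
gripper_force: 0.0
[0.4173 0.3377 0.1   ]
0.87 [0.4106 0.2704 0.0231] [0.4111 0.2703 0.0429] 0.0451
0.74 [0.4167 0.3408 0.0229] [0.4171 0.3408 0.0428] 0.0451
[[0.459, 0.011, 0.06], [0.411, 0.269, 0.045], [0.608, 0.025, 0.06], [0.776, -0.242, 0.089], [0.47, -0.132, 0.059], [0.545, -0.126, 0.06], [0.532, 0.017, 0.06]]
scone [0.4113 0.2689 0.0448] rows to z.10/.021: [ 1.79  2.13  0.01 -0.  ] [ 1.79  2.13  3.17 -0.  ]
y3 from scone: [16.82  5.2   0.  ]
```

```bash
python3 -m crank '[[[-0.04,-0.04,1.5,0],[-0.04,-0.04,2.6,0],[-0.04,-0.04,3.17,0],[-0.04,-0.04,3.17,0],[-0.04,-0.04,3.17,0]]]'; python3 -m crank '[[[0,0,0,0],[0,0,0,0],[0,0,0,0],[0,0,0,0],[0,0,-1.5,0],[0,0,-3.16,0],[1,0.4,-3.16,0],[3,1.2,-3.16,0]]]' 1 15; python3 -m crank '[[[2.2,0.9,0,0],[4.4,1.8,0,0],[6.6,2.6,0,0],[8.8,3.5,0,0],[11,4.4,0,0],[13.2,5.3,0,0],[15,5.9,0,0],[15.67,6.16,0,0],[15.67,6.16,0,0],[15.67,6.16,0,0],[15.67,6.16,0,0]]]'
python3 - <<'E'
from h import *
print(rows([.617,-.1203,.0375],-.785))
E
```

```text
t: 30.25
eef_pos: [0.4174, 0.3406, 0.0219]
ee_rot: [-3.14, 0.0, -0.784]
force: [0.7, 0.2, 0.3]
width: 0.0616
gripper_force: 0.0
t: 31.25
eef_pos: [0.4492, 0.2666, 0.1008]
ee_rot: [-3.14, 0.0, -0.781]
force: [0.3, 0.3, -2.0]
width: 0.0456
gripper_force: 15.0
t: 32.62
eef_pos: [0.6172, -0.1186, 0.1003]
ee_rot: [-3.141, -0.0, -0.783]
force: [-0.4, -0.4, -0.7]
width: 0.0458
gripper_force: 15.0
[0.04 0.05 2.51 0.03]
```

```bash
python3 -m crank '[[[0.03,0.03,1.2,0],[0.03,0.03,2,0],[0.03,0.03,2.5,0],[0.03,0.03,2.5,0],[0.03,0.03,2.5,0]]]'; python3 -m crank '[[[0,0,0,0],[0,0,0,0],[0,0,-1.2,0],[0,0,-2.5,0],[0,0,-2.5,0],[0,0,-2.5,0]]]' 0.3;  python3 look.py .411,.269 s
```

```text
t: 33.25
eef_pos: [0.6179, -0.1206, 0.0382]
ee_rot: [-3.141, -0.001, -0.784]
force: [-0.1, -0.4, -0.6]
width: 0.0455
gripper_force: 15.0
t: 34.0
eef_pos: [0.6173, -0.1208, 0.1001]
ee_rot: [-3.141, 0.0, -0.784]
force: [-0.5, -0.1, -0.5]
width: 0.0613
gripper_force: 0.0
[[0.47, -0.132, 0.06], [0.569, 0.017, 0.061], [0.38, 0.26, 0.045], [0.543, -0.126, 0.06], [0.43, -0.0, 0.635], [0.474, 0.006, 0.603], [0.522, -0.013, 0.037]]
scone [0.3799 0.2599 0.0448] rows to z.10/.021: [-1.747e+01 -4.090e+00 -2.000e-02  1.000e-02] [-1.746e+01 -4.100e+00  3.140e+00  1.000e-02]
s from scone: [ 8.21 -7.89 -0.  ]
```

```bash
python3 -m crank '[[[-2.2,-0.5,0,0],[-4.4,-1,0,0],[-6.6,-1.5,0,0],[-8.8,-2,0,0],[-11,-2.6,0,0],[-13.2,-3.1,0,0],[-15.4,-3.6,0,0],[-17.46,-4.09,0,0],[-17.46,-4.09,0,0],[-17.46,-4.09,0,0],[-17.46,-4.09,0,0]]]'; python3 wr.py w6; python3 look.py .38,.26 s
```

```text
t: 35.48
eef_pos: [0.3809, 0.2588, 0.0997]
ee_rot: [3.141, -0.0, -0.785]
force: [-1.2, -0.1, -0.4]
width: 0.0614
gripper_force: 0.0
[0.3809 0.2588 0.0997]
0.78 [0.3797 0.2608 0.0228] [0.38   0.2609 0.0429] 0.0451
[[0.618, -0.12, 0.059], [0.532, 0.018, 0.06], [0.47, -0.132, 0.06], [0.459, 0.011, 0.06], [0.545, -0.125, 0.06], [0.608, 0.025, 0.059], [0.381, 0.242, 0.046]]
scone [0.3812 0.2415 0.046 ] rows to z.10/.021: [ 0.5   0.49 -0.   -0.01] [ 0.5   0.49  3.16 -0.01]
s from scone: [ 7.66 -8.37 -0.  ]
```

View pics/w6.png

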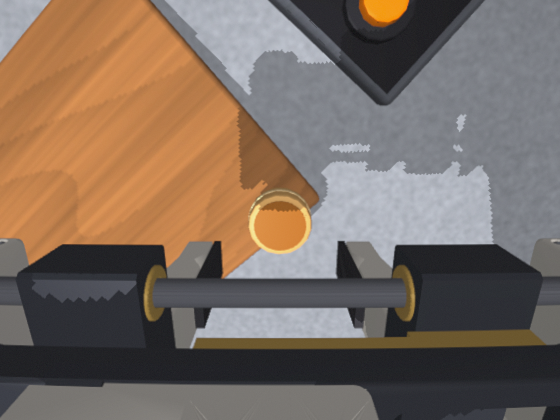

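The knocked scone stands flat at (280,222) by the board corner, clear of everything. I'll pick it there and put it on the saucer.

```bash
python3 -m crank '[[[0,0,1.5,0],[0,0,2.6,0],[0,0,3.15,0],[0,0,3.15,0],[0,0,3.15,0]]]'; python3 -m crank '[[[0,0,0,0],[0,0,0,0],[0,0,0,0],[0,0,0,0],[0,0,-1.5,0],[0,0,-3.16,0],[0.8,-0.8,-3.16,0],[2.4,-2.3,-3.16,0]]]' 1 15; python3 -m crank '[[[1.6,-1.5,0,0],[3.2,-3,0,0],[4.8,-4.6,0,0],[5.81,-5.59,0,0],[5.81,-5.59,0,0],[5.81,-5.59,0,0],[5.81,-5.59,0,0]]]'
python3 - <<'E'
from h import *
print(rows([.6645,.2543,.0108],-.785))
E
```

```text
t: 36.3
eef_pos: [0.3811, 0.2599, 0.0218]
ee_rot: [-3.141, 0.0, -0.784]
force: [-0.5, 0.6, 0.1]
width: 0.0615
gripper_force: 0.0
t: 37.3
eef_pos: [0.464, 0.2589, 0.1017]
ee_rot: [-3.139, 0.001, -0.782]
force: [1.0, 2.5, -0.3]
width: 0.0455
gripper_force: 15.0
t: 38.17
eef_pos: [0.6643, 0.2547, 0.1006]
ee_rot: [3.142, 0.0, -0.783]
force: [0.2, 0.3, -0.9]
width: 0.0456
gripper_force: 15.0
[0.02 0.   3.59 0.02]
```

```bash
python3 -m crank '[[[0.02,0,1.5,0],[0.02,0,2.8,0],[0.02,0,3.57,0],[0.02,0,3.57,0],[0.02,0,3.57,0]]]'; python3 -m crank '[[[0,0,0,0],[0,0,0,0],[0,0,-1.2,0],[0,0,-3.5,0],[0,0,-5.5,0],[0,0,-5.5,0]]]' 0.3;  python3 -m crank '[[[1,2.1,0,1],[2,4.2,0,2],[3,6.3,0,3],[4,8.4,0,4],[5,10.5,0,5],[6,12.6,0,6],[7,14.7,0,7],[8,16.8,0,8.1],[9,18.9,0,8.1],[10.47,20.7,0,8.1],[10.47,20.7,0,8.1],[10.47,20.7,0,8.1]]]'; python3 -m crank '[[[0,0,0,0],[0,0,0,0]]]'
python3 - <<'E'
from h import *
s=arm.get_state();im,d=arm.grab_frame("wrist");cv2.imwrite("pics/w7.png",im[:,:,::-1])
h=cv2.cvtColor(im,cv2.COLOR_RGB2HSV)
red=cv2.inRange(h,(0,150,60),(6,255,255))|cv2.inRange(h,(174,150,60),(179,255,255))
P=cloud("wrist",d,red>0,s);zt=np.percentile(P[:,2],90);T=P[abs(P[:,2]-zt)<.004];print(len(T),zt,T.mean(0))
r=cv2.minAreaRect((T[:,:2]*1000).astype(np.float32));print(r)
a=.0762;c=np.array(r[0])/1000
print(rows([*c,.055],-np.pi/2+a))
im,d=arm.grab_frame("top");cv2.imwrite("pics/t7.png",im[:,:,::-1])
E
```

```text
t: 38.8
eef_pos: [0.666, 0.2546, 0.0122]
ee_rot: [-3.14, -0.0, -0.784]
force: [1.4, -0.2, 0.3]
width: 0.0459
gripper_force: 15.0
t: 39.55
eef_pos: [0.6683, 0.2554, 0.1549]
ee_rot: [-3.132, -0.003, -0.784]
force: [-0.4, 0.0, 0.0]
width: 0.0616
gripper_force: 0.0
t: 41.05
eef_pos: [0.4849, -0.2972, 0.1481]
ee_rot: [3.141, 0.0, -1.492]
force: [-0.1, -0.4, 0.5]
width: 0.0614
gripper_force: 0.0
t: 41.3
eef_pos: [0.4859, -0.2961, 0.1487]
ee_rot: [-3.141, -0.0, -1.489]
force: [0.4, 0.2, -0.0]
width: 0.061
gripper_force: 0.0
445 0.07642438919260025 [ 0.48422095 -0.29779462  0.07561039]
((484.21002197265625, -297.3617858886719), (9.935770988464355, 24.940420150756836), 5.084770202636719)
[0.04 0.07 3.75 0.06]
```

View pics/w7.png

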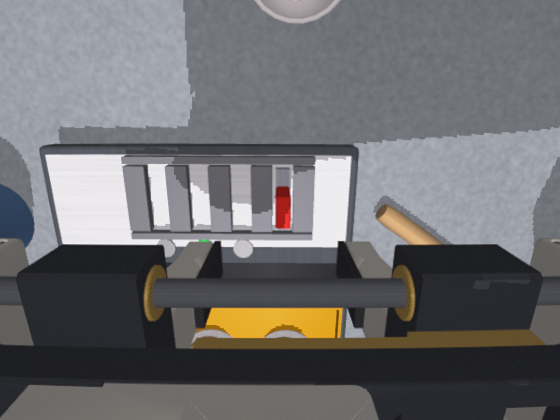

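View pics/t7.png

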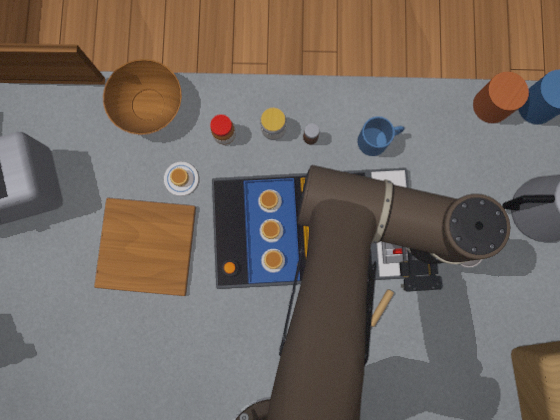

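All scones are placed. In the wrist view the knob is at (283,208), in the rightmost (nearest) notch, and the green dot at (203,243) is level with the notch at column ~199. That makes it the third notch, +72 mm, which matches the geometry.

```bash
python3 -m crank '[[[0.04,0.06,1.5,0],[0.04,0.06,3,0],[0.04,0.06,4.07,0],[0.04,0.06,4.07,0],[0.04,0.06,4.07,0],[0.04,0.06,4.07,0]]]'; python3 -m crank '[[[0,0,0,0],[0,0,0,0],[0,0,0,0],[0,0,0,0],[0,0,0,0],[0,0,0,0]]]' 1 20;  python3 - <<'E'
from h import *
s=arm.get_state();print(s["eef_pos"],s["ee_rot"])
E
python3 -m crank '[[[0,0,-0.3,0],[0,0,-0.7,0],[0,0,-1.1,0],[0,0,-1.1,0],[0,-0.9,-1.1,0],[0,-1.9,-1.1,0],[0,-2.88,-1.1,0],[0,-2.88,-1.1,0],[0,-2.88,-1.1,0],[0,-2.88,-1.1,0],[0,-2.88,-1.1,0]]]'
python3 - <<'E'
from h import *
s=arm.get_state();print(s["eef_pos"],s["ee_rot"])
im,d=arm.grab_frame("wrist");cv2.imwrite("pics/w8.png",cv2.resize(im[120:300,60:420,::-1],(800,400)))
E
```

```text
t: 42.15
eef_pos: [0.4851, -0.2984, 0.0483]
ee_rot: [-3.139, -0.001, -1.491]
force: [-0.1, 0.1, 0.1]
width: 0.0616
gripper_force: 0.0
t: 42.9
eef_pos: [0.484, -0.2982, 0.0467]
ee_rot: [3.141, 0.0, -1.491]
force: [-0.1, -0.4, 0.2]
width: 0.0119
gripper_force: 20.0
[ 0.48396654 -0.29822619  0.0467373 ] [ 3.14142377e+00  8.80392446e-05 -1.49106799e+00]
t: 44.28
eef_pos: [0.5554, -0.2926, 0.0745]
ee_rot: [-3.141, -0.0, -1.491]
force: [-0.3, 0.4, -0.3]
width: 0.0117
gripper_force: 20.0
[ 0.55540603 -0.2925983   0.0745121 ] [-3.14144199e+00 -2.51797062e-05 -1.49128678e+00]
```

View pics/w8.png

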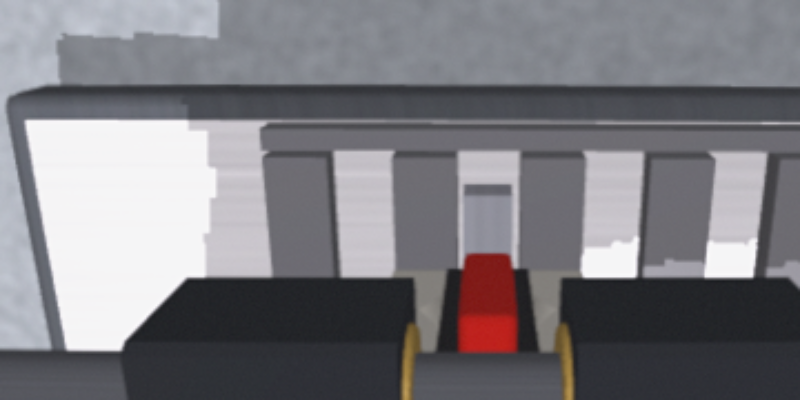

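In the crop the foot (columns 463–512) is centred in the target notch (458–519), so I'll lower it.

```bash
python3 -m crank '[[[0,0,0.4,0],[0,0,0.8,0],[0,0,1.1,0],[0,0,1.1,0],[0,0,1.1,0],[0,0,1.1,0]]]'; python3 -m crank '[[[0,0,0,0],[0,0,0,0],[0,0,0,0],[0,0,-1,0],[0,0,-2.5,0],[0,0,-4,0],[0,0,-4,0],[0,0,-4,0],[0,0,-4,0]]]' 0.3
python3 - <<'E'
from h import *
s=arm.get_state();im,d=arm.grab_frame("wrist");cv2.imwrite("pics/w9.png",im[:,:,::-1])
h=cv2.cvtColor(im,cv2.COLOR_RGB2HSV)
red=cv2.inRange(h,(0,150,60),(6,255,255))|cv2.inRange(h,(174,150,60),(179,255,255))
P=cloud("wrist",d,red>0,s);zt=np.percentile(P[:,2],90);T=P[abs(P[:,2]-zt)<.004];print(len(T),zt,T.mean(0))
print(rows([.437,.1155,.12]))
E
```

```text
t: 45.08
eef_pos: [0.5558, -0.2924, 0.0466]
ee_rot: [3.141, 0.0, -1.491]
force: [0.5, -0.7, -0.8]
width: 0.0119
gripper_force: 20.0
t: 46.2
eef_pos: [0.5551, -0.2923, 0.1456]
ee_rot: [3.14, 0.001, -1.491]
force: [-0.7, -0.5, -1.1]
width: 0.0609
gripper_force: 0.0
439 0.07637268307231043 [ 0.556541   -0.29171607  0.07561612]
[-16.64   3.41   1.04   0.  ]
```

View pics/w9.png

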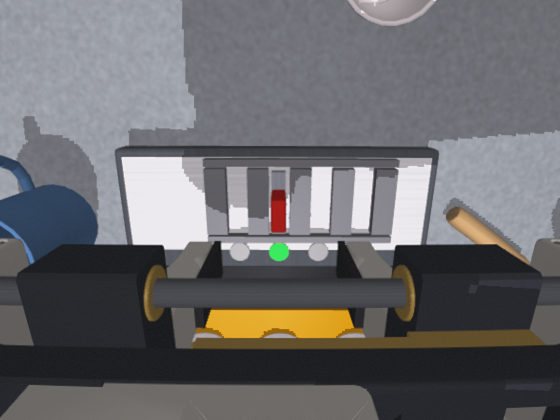

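The slide is seated at (279,210), level with the green dot (279,252), with its top at the original height. Next is the button.

```bash
python3 -m crank '[[[-2.3,0.4,0,0],[-4.6,0.9,0,0],[-6.9,1.4,0,0],[-9.2,1.9,0,0],[-11.5,2.4,0,0],[-13.8,2.8,0,0],[-15.8,3.2,0.5,0],[-16.64,3.41,1,0],[-16.64,3.41,1,0],[-16.64,3.41,1,0],[-16.64,3.41,1,0]]]' 1 20
python3 - <<'E'
from h import *
s=arm.get_state();im,d=arm.grab_frame("wrist");cv2.imwrite("pics/w10.png",im[:,:,::-1])
h=cv2.cvtColor(im,cv2.COLOR_RGB2HSV);m=cv2.inRange(h,(8,180,120),(18,255,255));m[260:]=0
n,l,st,ce=cv2.connectedComponentsWithStats(m);i=1+np.argmax(st[1:,4]);print(ce[i],st[i])
P=cloud("wrist",d,l==i,s);print(circ(P),np.percentile(P[:,2],[5,50,95]),s["eef_pos"])
c=circ(P);print(rows([c[0],c[1],.055]),rows([.437,.1155,.055]))
E
```

```text
t: 47.62
eef_pos: [0.438, 0.1147, 0.122]
ee_rot: [-3.141, -0.0, -1.492]
force: [-0.6, 0.2, 0.2]
width: 0.0006
gripper_force: 0.0
[32.88756668 68.54985638] [   6   40   54   58 2437]
[0.6063 0.0252 0.0186] [0.05836473 0.05956317 0.06072897] [0.43799875 0.11474639 0.12197782]
[ 4.1  -6.43  2.68  0.  ] [-0.03  0.04  2.68  0.  ]
```

View pics/w10.png

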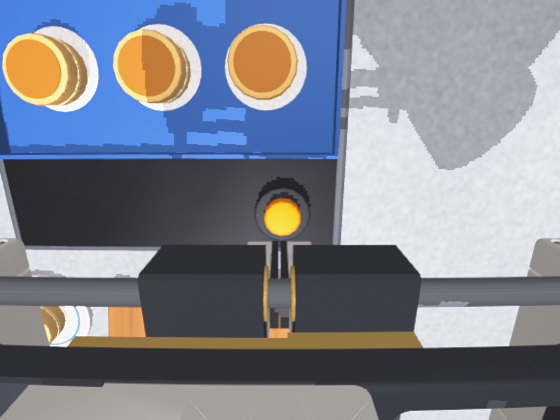

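The button is at (282,217), just ahead of the shut fingertips, and the blue-tin scones sit on their rounds.

Run:
```python
from h import *
s=arm.get_state();im,d=arm.grab_frame("wrist");h=cv2.cvtColor(im,cv2.COLOR_RGB2HSV)
m=cv2.inRange(h,(5,150,100),(30,255,255));q=np.zeros_like(m);q[190:240,255:310]=m[190:240,255:310]
P=cloud("wrist",d,q>0,s);zt=np.percentile(P[:,2],90);T=P[P[:,2]>zt-.003];c=circ(T);print(c,zt,np.median(T[:,2]),rows([c[0],c[1],.055]))
```

```text
[0.4368 0.1176 0.0138] 0.05248411876646655 0.05168185675526936 [-0.12  0.04  2.68  0.  ]
```

```bash
python3 -m crank '[[[-0.1,0.04,1.5,0],[-0.1,0.04,2.5,0],[-0.1,0.04,2.7,0],[-0.1,0.04,2.8,0],[-0.1,0.04,2.9,0],[-0.1,0.04,3,0],[-0.1,0.04,3.06,0],[-0.1,0.04,3.06,0],[-0.1,0.04,3.06,0]]]'
```

```text
t: 48.85
eef_pos: [0.437, 0.1179, 0.0462]
ee_rot: [-3.14, 0.0, -1.49]
force: [-0.2, -3.7, 10.5]
width: 0.0005
gripper_force: 5.2
```

```bash
python3 -m crank '[[[0,0,0.04,0],[0,0,0.04,0],[0,0,0.04,0]]]'; python3 -m crank '[[[0,0,-0.2,0],[0,0,-0.6,0],[0,0,-1.5,0],[0,0,-3,0],[0,0,-4,0],[0,0,-4,0],[0,0,-4,0],[0,0,-4,0]]]'
python3 - <<'E'
from h import *
im,d=arm.grab_frame("top");cv2.imwrite("pics/t11.png",im[:,:,::-1])
im,d=arm.grab_frame("side");cv2.imwrite("pics/s11.png",im[:,:,::-1])
E
```

```text
t: 49.22
eef_pos: [0.4371, 0.1179, 0.0459]
ee_rot: [-3.14, 0.0, -1.49]
force: [-4.8, -3.6, 20.9]
width: -0.0003
gripper_force: 11.0
t: 50.22
eef_pos: [0.4359, 0.1176, 0.1436]
ee_rot: [3.14, -0.001, -1.491]
force: [0.1, -0.7, -0.2]
width: 0.0009
gripper_force: 0.0
```

View pics/s11.png

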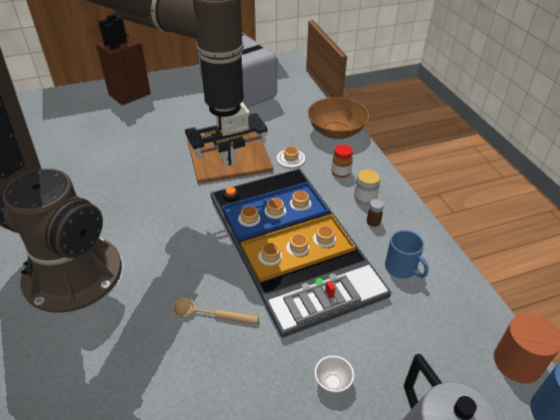

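The side view shows three scones flat in each tin, at (249–300,200–215) and (270–325,235–252). The last scone is on the saucer (291,156), the slide is at (330,288), the button is up, and the bystanders haven't moved. The button force jumped to 21 N at its stop, about 6 mm down.

```bash
python3 -c "
from station import arm
print(arm.job_done())"
```

```text
the job is handed in; nothing more can be done
None
```

I handed in the job at about 50 s of the 210 s allowed: three scones in each tin and the seventh on the saucer, the heat slide seated in the notch by the green dot, and the start button pressed to its stop and released. One scone was knocked aside on the board during the run and was picked up from its new place.

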